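Slide the supply box home into its bay of the dock

ROBOT

A 7-joint arm with a two-finger parallel gripper is mounted at the origin on the work surface. World frame = base frame: x ahead of the robot, y to its left, z up, the work surface at z = 0. Lengths are in m, angles in rad, forces in N, time in s.
With the tool pointing down it reaches from about 0.425 to 0.95 m from the base axis. Payload 16.7 kg.
Tool frame: the origin (TCP) lies at the centre of the arm's flange, where the gripper is bolted on; the fingertips stand arm.tips_ahead ahead of it and the grasp point (between the pads) lies 180 mm ahead of it (arm.tips_ahead is the distance from the TCP to the fingertips, in m); x points along the fingers, y is the direction in which the jaws open and shut, and the axes are right-handed (so a half turn about x gives the same grasp; the last joint's range is limited). The gripper opens to 94 mm and grips with 3 to 60 N. Pads are 16 mm wide; open, the fingers measure 119 mm over their backs; the gripper's body (75 mm by 177 mm) begins 78 mm behind the grasp point.
Start: joints at [1.157, 0.426, 0.074, 1.606, -0.034, 1.111, -0.067], TCP at [0.177, -0.651, 0.405] pointing down, gripper open.
Joint ranges: [-2.85, 2.85], [-0.5, 2.14], [-1.23, 1.37], [0.21, 2.46], [-1.02, 4.16], [0.16, 2.05], [-2.73, 2.73]. Speed limits (rad/s): [1.89, 1.89, 2.39, 2.39, 3.01, 3.01, 3.01].

INTERFACE

Orientations are given as a rotation vector (axis times angle).
In Python, from cell import arm gives the robot as it stands.
- The arm moves only by the tool servo_tool, never from a script. Its argument "deltas" is one flat list of numbers, 7 for each row, row after row: the shift along the tool's x, y, z in mm, then the turn, a rotation vector about the tool's x, y, z in rad, then the opening, from -1 (shut) to 1 (fully open). In form: [dx, dy, dz, wx, wy, wz, hand, dx, dy, dz, wx, wy, wz, hand, ...]. A call has 1 to 5 rows; each row is the pose to reach, as a shift and turn from the pose commanded when the call began, along the tool's axes at that moment; what a row does not reach only later rows make up. A row lasts 1/8 s, in which the tool goes at most 62.5 mm and 10.7 degrees, less where a joint would pass 70% of its speed; a pose out of reach is approached as far as the arm can. A call with a gripper value outside its range is refused whole. The fingers move at their own pace and stop on an object; the grip force is fixed at half the most. Time passes only in rows, so rows that repeat a pose let the fingers close. It gives the time, the measured TCP pose, the force and the opening at its end, in the units of the state.
- arm.state(): the state, without advancing time (a new reading comes with each control period).
- arm.grab_frame(name): name is "scene" or "side" or "wrist"; returns a dict with "img" (420x560x3 uint8, red, green, blue), "depth" (420x560 float32, m along the optical axis (not along the pixel's ray), 0 where there is no reading), "intrinsics" (3x3 intrinsics, pixels), "origin" and "orientation" of the camera in the world. Camera axes: x right, y up, looking along -z (the intrinsics and any distortion apply to the point x, -y, -z); pixel columns grow to the right and rows downward; lengths in m; the calibration is good to about 2 mm. A picture is of the moment at which its call begins.
- arm.close_job(): hands the job in, once; it reports no verdict.
The state is a dict: "time_s": time; "joints": joint angles; "joint_vel": joint speeds; "joint_efforts": joint torques, N m; "position": TCP position; "tool_rot": TCP orientation; "contact_force": force on the tool from outside, world axes, zero at the start; "wrist_torque": the same for the moment, N m; "gripper_width": finger opening in m.
Only numpy, scipy, OpenCV 4.12 (cv2) and the standard library are available. Lean on these libraries where they do the work, as an engineer would, in place of code of your own. Each camera call takes 0.05 s, during which the arm holds its last target. There are 200 camera calls.

TASK

Push the loose supply box across the table top into the empty middle bay of the wooden dock, straight down between the bay's two rails, until it is fully home against the back stop. Slide it with the fingers and never lift or tip it, and let neither the box nor the hand touch either of the two rails on the way in or out. Leave the two parked boxes, the stack of cups and the glue stick as they stand, and finish with the hand clear.

Things in the scene. Friction and masses are not known exactly. Their poses are not given: they have to be found in the camera images.
- dock: Box dock: bottomless birch plywood frame fixed to the table. Four parallel rails (12 mm thick, 40 mm high, 150 mm long, rounded noses) make three bays in a row; one back stop board (12 mm thick, 50 mm high) closes their inner ends. Origin and axes as lane_mouth. Bays are 136 mm apart along y; the middle one (y = 0) is empty.
- lane_mouth (a point): Entrance of the empty middle bay, on the table top (height 0) midway between the noses of its two rails. x points straight into the bay along the rails, y level across it towards the far rail, z up. The bay is 124 mm wide (rail faces at y = +62 and -62 mm); the back stop's face is at x = 150 mm. Its floor is the open table top, with no step.
- rail_far: The middle bay's rail on the side away from the robot, fixed; not to be touched. Origin and axes as lane_mouth; it fills x 0 to 150, y 62 to 74, z 0 to 40 mm.
- rail_near: The middle bay's rail on the robot's side, fixed; not to be touched. Origin and axes as lane_mouth; it fills x 0 to 150, y -74 to -62, z 0 to 40 mm.
- box_center (a point): Centre (30 mm up) of the loose supply box on the table in front of the empty bay: closed, straight-sided, grey with a red lid, 160 long (its x axis, towards the end that goes in first) by 104 wide (y) by 60 mm high, 0.3 to 0.65 kg. Slides with dry friction, stops when not pushed. Starts 25 to 90 mm short of the bay, up to 28 mm off its line, turned up to 0.26 rad. Home, it stands 10 mm proud of the noses.
- parked_far_center (a point): Centre (30 mm up) of the identical loose box already parked in the bay on the far side (bay centre 136 mm along +y of lane_mouth); to be left alone.
- parked_near_center (a point): Centre (30 mm up) of the identical loose box already parked in the bay on the near side (bay centre 136 mm along -y of lane_mouth); to be left alone.
- cups_center (a point): Centre (59 mm up) of a loose upside-down stack of red cups, 92 mm across at the foot, 118 mm high, standing behind the dock's back stop; to be left alone.
- glue_center (a point): Centre (46 mm up) of a loose upright glue stick, 29 mm across, 92 mm high, standing 360 to 410 mm in front of the dock's mouth, behind the box; to be left alone.
Mind the look-alikes: they are no part of the job. Leave any blue or green look-alike of the part that bears box_center alone.

How it is judged:
On the way:
1. the box's leading end has entered the bay between the two rails (x of box_center in the frame of lane_mouth above -0.065 m and y of box_center in the frame of lane_mouth between -0.0105 and 0.0105 m and height (world z) of box_center below 0.036 m), for 0.1 s.
At the end, for the whole second after the job is handed in: The box lies flat and at rest on the table in the middle bay, its inner end within 8 mm of the back stop, between the two rails (centre within 10.5 mm of the bay's centre line, within 0.12 rad of straight) (x of box_center in the frame of lane_mouth above 0.062 m and y of box_center in the frame of lane_mouth between -0.0105 and 0.0105 m and angle between the x axis of box_center and the x axis of lane_mouth, either way round below 0.12 rad and height (world z) of box_center below 0.034 m and angle between box_center's own z axis and vertical below 0.05 rad and linear speed of box below 0.01 m/s); the robot touches nothing.
It fails at once if something (box or robot) touches the far-side rail of the bay (contact force between anything else and rail_far above 0.2 N).
It fails at once if something (box or robot) touches the near-side rail of the bay (contact force between anything else and rail_near above 0.2 N).
It fails at once if the box is lifted (8 mm) or tipped (0.15 rad) (height (world z) of box_center above 0.038 m or angle between box_center's own z axis and vertical above 0.15 rad).
It fails at once if a parked box is moved by more than 8 mm (distance of any of parked_far_center, parked_near_center from where it was at the start of the episode above 0.008 m).
It fails at once if the cups or the glue stick are moved by more than 10 mm (distance of any of cups_center, glue_center from where it was at the start of the episode above 0.01 m).
It also fails if it takes over 72 s, if anything falls off the work surface, if the arm or the gripper's body presses on something with over 40 N, if the wrist force passes 120 N, or if a joint passes its speed limit or range.

## Working session

There is one attempt and no reset: what is moved stays moved. The work goes in short steps, Python scripts to look and compute and a tool call to move; the robot and the scene stay as the last step left them, time stands still between calls to the robot, and variables do not carry over. Pictures are saved under pics/ and viewed, about 8 in all and at most 12, crops included, and the job is handed in when it is done.

Besides the shell and the picture viewer there is one more tool, called after "Call:" in YAML: its name, and indented under it one key for each argument. servo_tool: Moves the arm, as the interface text tells. Its arguments: {"type":"object","properties":{"deltas":{"type":"array","items":{"type":"number"}}},"required":["deltas"]}

```bash
mkdir -p pics; ls
python3 - <<'E'
from cell import arm
import cv2,numpy as np
print(arm.state(),arm.tips_ahead)
for n in("scene","side"):
    f=arm.grab_frame(n); cv2.imwrite(f"pics/{n}0.png",f["img"][:,:,::-1]); np.savez(f"pics/{n}0.npz",**f); print(n,f["origin"],f["orientation"],f["intrinsics"])
E
```

```text
pics
{'time_s': 0.0, 'joints': array([ 1.15650912,  0.42674121,  0.07387182,  1.60659955, -0.03407797,
        1.11084107, -0.06708308]), 'joint_vel': array([-3.11021395e-04,  1.60280646e-03,  6.09935253e-05, -1.98754426e-04,
       -3.88744790e-04,  7.20924378e-04, -5.51120687e-04]), 'joint_efforts': array([ 2.22446863e-05, -9.35817719e+01,  3.66676815e+00, -4.54201770e+01,
       -4.89521411e-02,  1.99359516e-02,  8.93395463e-05]), 'position': array([ 0.17657443, -0.65130114,  0.40397324]), 'tool_rot': array([ 2.08029551,  0.2784144 , -2.08092632]), 'contact_force': array([ 0.33609943, -0.14642261, -0.41084306]), 'wrist_torque': array([ 0.03234217, -0.00174536, -0.02488339]), 'gripper_width': 0.093871306560465} 0.1992
scene [ 1.07953461 -0.58688334  0.93691418] [0.73778387 0.28173171 0.70489362] [[450.52061159   0.         281.71771718]
 [  0.         450.52061159 207.44022372]
 [  0.           0.           1.        ]]
side [ 0.42305159 -0.76916135  0.71213715] [ 0.92344295 -0.03490403 -0.08573748] [[459.68914258   0.         272.60595396]
 [  0.         459.68914258 212.41868038]
 [  0.           0.           1.        ]]
```

View pics/scene0.png

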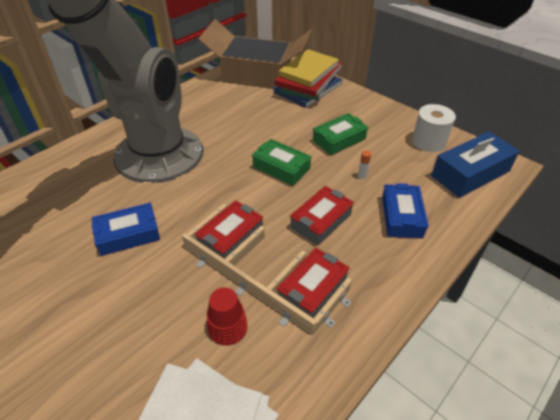

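View pics/side0.png

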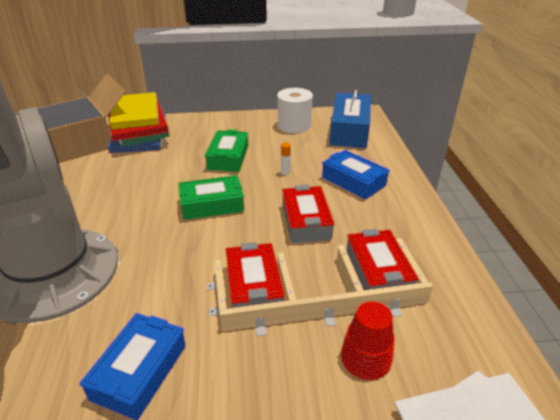

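The scene picture shows four red objects: the loose red box at about (322,213), two parked red boxes at (230,228) and (314,282), and the cups at (227,315). The glue stick is at (364,165). The blue and green boxes are look-alikes. The loose box is the red-lidded one in front of the empty bay, between the noses and the glue stick. In the side picture the same box is at (307,213) and the glue at (286,158). Next I'll build a top-down map from depth.

```bash
cat > h.py <<'E'
import numpy as np,cv2
from scipy.spatial.transform import Rotation as R
def cloud(f):
    K=f["intrinsics"];d=f["depth"];v,u=np.mgrid[:d.shape[0],:d.shape[1]]
    P=np.stack([(u-K[0,2])/K[0,0]*d,-(v-K[1,2])/K[1,1]*d,-d],-1)
    W=P@R.from_rotvec(f["orientation"]).as_matrix().T+f["origin"]
    return W,d>0
def redmask(img):
    h=cv2.cvtColor(img,cv2.COLOR_RGB2HSV); return ((h[...,0]<8)|(h[...,0]>172))&(h[...,1]>150)&(h[...,2]>60)
def boxes(f):
    W,ok=cloud(f); m=ok&(W[...,2]>.05)&(W[...,2]<.075)&(W[...,1]>-.95)&(W[...,0]<1.2)&redmask(f["img"])
    n,l,s,c=cv2.connectedComponentsWithStats(m.astype(np.uint8))
    for i in range(1,n):
        if s[i,4]<250: continue
        p=W[l==i]; zz=np.median(p[:,2]); r=cv2.minAreaRect((p[:,:2]*1000).astype(np.float32))
        print("red",c[i].round(),s[i,4],"z",zz.round(4),"rect",np.round(r[0],1),np.round(r[1],1),round(r[2],1))
E
python3 - <<'E'
from h import *
S=4  # 0.5px... 1.5mm/px
out=[]
for n in("scene","side"):
    f=np.load(f"pics/{n}0.npz");print(n);boxes(f);W,ok=cloud(f)
    m=ok&(W[...,2]>-.02)&(W[...,2]<.14)
    print("table z",np.median(W[ok&(abs(W[...,2])<.02)][:,2]))
    # orthographic: world x 0.2..0.95 , y -0.75..0.35 rendered per level z=0.04
    K=f["intrinsics"];Rm=R.from_rotvec(f["orientation"]).as_matrix()
    xs=np.arange(.30,.90,.0015);ys=np.arange(.40,-.35,-.0015)
    Y,X=np.meshgrid(ys,xs,indexing="ij")
    P=(np.stack([X,Y,X*0+.04],-1)-f["origin"])@Rm
    u=P[...,0]/-P[...,2]*K[0,0]+K[0,2];v=-P[...,1]/-P[...,2]*K[1,1]+K[1,2]
    o=cv2.remap(f["img"],u.astype(np.float32),v.astype(np.float32),cv2.INTER_LINEAR)
    out.append(o[:,:,::-1])
cv2.imwrite("pics/top.png",np.hstack(out));print(np.hstack(out).shape)
f=np.load("pics/side0.npz");W,ok=cloud(f)
for u,v in((286,158),(330,308),(285,258),(342,250),(222,262),(427,293)): print(u,v,W[v,u])
E
```

```text
scene
red [322. 210.] 1073 z 0.0553 rect [585.3 123. ] [103.4 161.5] 0.7
red [229. 226.] 1189 z 0.0553 rect [442.8 -90.3] [104.1 158.7] 4.2
red [313. 279.] 1649 z 0.0552 rect [713.9 -69.8] [103.5 159.6] 4.4
red [227. 324.] 348 z 0.0641 rect [ 647.5 -288.7] [83.4 54.8] 55.4
table z -4.7400600765357126e-05
side
red [139. 133.] 372 z 0.0652 rect [126.9 528.7] [165.6  26.9] 14.9
red [306. 207.] 1116 z 0.0549 rect [579.6 118.9] [101.8 155.3] 1.7
red [380. 257.] 1720 z 0.0548 rect [708.8 -73.2] [102.2 157.3] 4.0
red [253. 273.] 1927 z 0.0551 rect [438.4 -92.9] [104.  156.4] 4.4
red [368. 349.] 638 z 0.064 rect [ 625.8 -295.8] [54.  82.1] 72.7
table z 4.804527531182545e-05
(500, 802, 3)
286 158 [0.55611797 0.34716277 0.05470932]
330 308 [ 0.58299474 -0.18020576  0.02463854]
285 258 [ 5.14911279e-01 -3.27749209e-03 -3.66744288e-04]
342 250 [ 0.63660942 -0.03279493  0.03966297]
222 262 [ 0.37229012 -0.00359195  0.0004032 ]
427 293 [ 0.78093284 -0.16521737  0.03053105]
```

View pics/top.png

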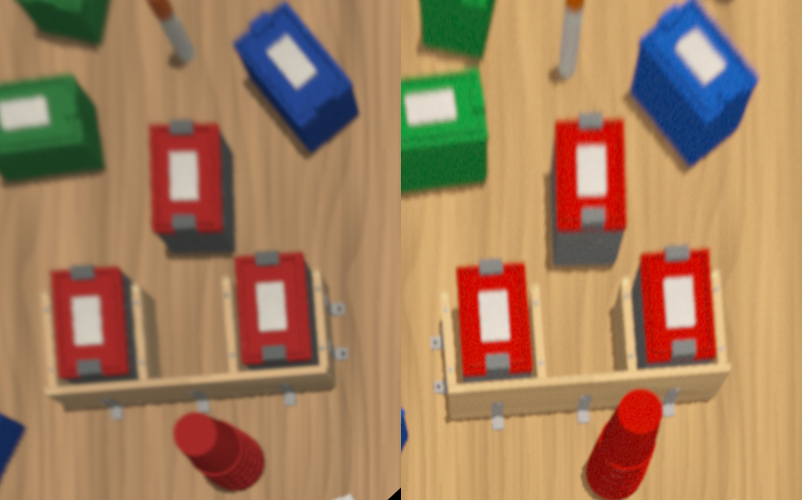

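The top-down map shows scene on the left and side on the right. The loose box is at (183,180) on the left, slightly right of the bay line. The middle-bay rails run roughly (133,288)-(147,378) and (222,280)-(237,372), and the glue is near (180,55). I'll fit the rail tops to get the dock frame and express the box in it.

```bash
cat >> h.py <<'E'
def lids(f):
    W,ok=cloud(f); m=ok&(W[...,2]>.05)&(W[...,2]<.075)&(W[...,1]>-.2)&(W[...,1]<.3)&(W[...,0]<.9)&(W[...,0]>.3)&redmask(f["img"])
    n,l,s,c=cv2.connectedComponentsWithStats(m.astype(np.uint8)); o=[]
    for i in range(1,n):
        if s[i,4]<400: continue
        r=cv2.minAreaRect((W[l==i][:,:2]*1000).astype(np.float32))
        a=r[2] if r[1][0]<r[1][1] else r[2]-90   # deg, of the short (y) axis
        o.append((r[0][0],r[0][1],a,r[1]))
    return o
def fit(f,c0=(578,-80),a0=4.3):
    """rails: lateral midline & direction in world; parked-based guess in mm/deg; returns mouth frame"""
    W,ok=cloud(f);P=W[ok]*1000;col=f["img"][ok].astype(int)
    a=np.radians(a0);ex=np.array([np.sin(a),-np.cos(a)]);ey=np.array([np.cos(a),np.sin(a)])
    q=P[:,:2]-c0;x=q@ex+70;y=q@ey;z=P[:,2]
    wood=(z>35)&(z<43)&(col[:,0]-col[:,1]<80)&(col[:,0]>90)
    for s in(-1,1):
        m=wood&(abs(y-s*68)<14)&(x>15)&(x<140); k=np.polyfit(x[m],y[m],1)
        r=abs(y[m]-np.polyval(k,x[m]))<7;k=np.polyfit(x[m][r],y[m][r],1)
        print(" rail",s,m.sum(),"y@0,75,150",np.polyval(k,[0,75,150]).round(1),"slope",k[0].round(4),"y pct",np.percentile(y[m],[3,97]).round(1))
        m=wood&(abs(y-s*68)<9)&(abs(x)<40);print("  nose min x",np.percentile(x[m],[1,5]).round(1))
    m=(z>46)&(z<53)&(abs(y)<55)&(x>120)&(x<190);print(" back x",np.percentile(x[m],[3,50,97]).round(1),m.sum())
    for b in lids(f):
        q=np.array(b[:2])-c0;print(" lid x,y",(q@ex+70).round(1),(q@ey).round(1),"rel deg",round(b[2]-a0,2))
E
python3 - <<'E'
from h import *
for n,c in(("scene",(578.3,-80)),("side",(573.6,-83))):
    print(n);fit(np.load(f"pics/{n}0.npz"),c)
print(R.from_rotvec([2.0803,.2784,-2.0809]).as_matrix().round(3))
E
```

```text
scene
 rail -1 208 y@0,75,150 [-70.7 -70.1 -69.6] slope 0.0071 y pct [-77.1 -64.4]
  nose min x [ 9.7 11. ]
 rail 1 234 y@0,75,150 [65.2 65.5 65.7] slope 0.0031 y pct [58.8 71.2]
  nose min x [10.4 11.6]
 back x [159.5 165.5 171. ] 187
 lid x,y -131.9 22.2 rel deg -3.65
 lid x,y 70.1 -135.9 rel deg -0.07
 lid x,y 70.0 136.0 rel deg 0.14
side
 rail -1 269 y@0,75,150 [-69.8 -69.5 -69.2] slope 0.004 y pct [-75.2 -63.3]
  nose min x [7.2 9.8]
 rail 1 274 y@0,75,150 [65.7 66.  66.2] slope 0.0032 y pct [60.4 72.6]
  nose min x [6.5 9.3]
 back x [156.8 164.1 169.1] 317
 lid x,y -130.9 21.2 rel deg -2.56
 lid x,y 70.3 135.6 rel deg -0.33
 lid x,y 69.7 -135.6 rel deg 0.13
[[-0.     0.262 -0.965]
 [ 0.001 -0.965 -0.262]
 [-1.    -0.001  0.   ]]
```

Dock frame in world mm: mouth at (569,-21), with x into the bay = (0.078,-0.997). The box is at x=-140, y=+24.5 and needs about 3.4° CCW. 

1. Go to its far side and push it sideways onto the line with both fingers spread along its length.
2. Push it in from behind.

First I'll traverse high.

Call:
servo_tool:
  deltas: [0,-42,-45,0,0,0,1,0,-84,-90,0,0,0,1,0,-126,-135,0,0,0,1,0,-168,-180,0,0,0,1,0,-210,-225,0,0,0,1]

```text
time_s: 0.72
position: [0.3395, -0.388, 0.4046]
tool_rot: [2.08, 0.277, -2.08]
contact_force: [0.5, 0.4, 0.9]
gripper_width: 0.0942
```

Call:
servo_tool:
  deltas: [0,-42,-45,0,0,0,1,0,-84,-90,0,0,0,1,0,-126,-135,0,0,0,1,0,-168,-180,0,0,0,1,0,-210,-225,0,0,0,1]

```text
time_s: 1.35
position: [0.5017, -0.1265, 0.4047]
tool_rot: [2.08, 0.277, -2.08]
contact_force: [0.7, -1.3, 0.4]
gripper_width: 0.0938
```

Call:
servo_tool:
  deltas: [0,-42,-45,0,0,0,1,0,-84,-90,0,0,0,1,0,-126,-135,0,0,0,1,0,-168,-180,0,0,0,1,0,-204,-223,0,0,0,1]

```text
time_s: 1.98
position: [0.6636, 0.1289, 0.4044]
tool_rot: [2.079, 0.278, -2.08]
contact_force: [0.3, -1.1, 0.7]
gripper_width: 0.094
```

Call:
servo_tool:
  deltas: [0,0,0,0.1,0,0,1,0,0,0,0.187,0,0,1,0,0,0,0.187,0,0,1,0,0,0,0.187,0,0,1]

```text
time_s: 2.48
position: [0.6628, 0.1268, 0.4046]
tool_rot: [2.18, 0.087, -2.181]
contact_force: [-0.7, 0.7, -0.0]
gripper_width: 0.094
```

Run:
```python
from h import *
from cell import arm
s=arm.state();M=R.from_rotvec(s["tool_rot"]).as_matrix();print(s["position"],M.round(3).tolist())
f=arm.grab_frame("wrist");cv2.imwrite("pics/w1.png",f["img"][:,:,::-1]);np.savez("pics/w1.npz",**f)
print(f["origin"]); 
for b in lids(f):print(b)
```

```text
[0.66282565 0.12678161 0.40460451] [[-0.0, 0.08, -0.997], [-0.0, -0.997, -0.08], [-1.0, 0.0, 0.0]]
[0.73788719 0.13219885 0.38463743]
(711.93505859375, -62.93225860595703, 4.35570764541626, (104.15984344482422, 149.0272216796875))
(583.8919067382812, 122.7185287475586, 1.2874822616577148, (103.56587219238281, 158.29425048828125))
(452.2980651855469, -33.50495147705078, -85.25955009460449, (59.92627716064453, 49.50908660888672))
```

View pics/w1.png

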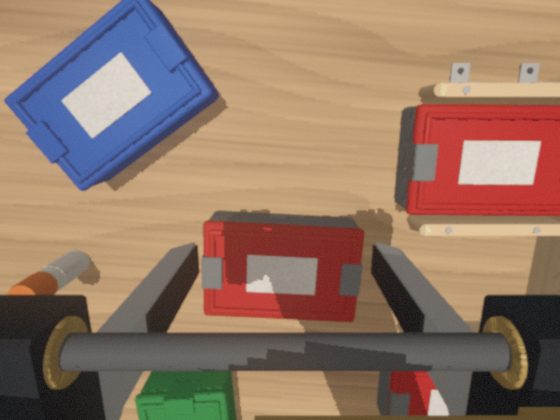

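The wrist view shows the red-lidded loose box at (282,270), well clear of the descent line. The far rail of the middle bay is at (490,230), the blue look-alike at (112,95) and the glue at (50,275). The box measures (584,123), 1.3°, which agrees with the other cameras. Next I'll descend beside it and push along tool z.

Call:
servo_tool:
  deltas: [40,0,0,0,0,0,1,80,0,0,0,0,0,1,120,0,0,0,0,0,1,160,0,0,0,0,0,1,191,0,0,0,0,0,1]

```text
time_s: 3.15
position: [0.6626, 0.1266, 0.2121]
tool_rot: [2.18, 0.086, -2.182]
contact_force: [-0.8, -0.4, 0.0]
gripper_width: 0.0941
```

Call:
servo_tool:
  deltas: [0,0,4,0,0,0,1,0,0,8,0,0,0,1,0,0,12,0,0,0,1,0,0,16,0,0,0,1,0,0,20,0,0,0,1]

```text
time_s: 3.78
position: [0.6432, 0.1256, 0.2147]
tool_rot: [2.184, 0.085, -2.18]
contact_force: [2.2, 1.6, 1.7]
gripper_width: 0.094
```

Call:
servo_tool:
  deltas: [0,0,3,0,0,0,1,0,0,6,0,0,0,1,0,0,9,0,0,0,1,0,0,12,0,0,0,1,0,0,15,0,0,0,1]

```text
time_s: 4.4
position: [0.6279, 0.1241, 0.2138]
tool_rot: [2.182, 0.085, -2.182]
contact_force: [4.2, 0.1, 2.3]
gripper_width: 0.0939
```

Run:
```python
from h import *
from cell import arm
for n in("scene","side"):
    print(n)
    for b in lids(arm.grab_frame(n)):print(np.round(b[:3],1),np.round(b[3],1))
```

```text
scene
[567.8 118.4   4.9] [101.4 160.2]
[443.  -89.8   4.1] [103.9 161.8]
[713.8 -69.2   4.4] [103.4 161.5]
side
[565.2 115.3   4.1] [105.  154.7]
[709.  -73.    4.1] [102.7 158.6]
[438.7 -91.6   4.1] [104.  159.7]
```

Aligned, and about 9 mm remain to the line.

Call:
servo_tool:
  deltas: [0,0,3,0,0,0,1,0,0,6,0,0,0,1,0,0,9,0,0,0,1,0,0,9,0,0,0,1]

```text
time_s: 5.0
position: [0.6185, 0.1234, 0.2135]
tool_rot: [2.18, 0.085, -2.183]
contact_force: [-0.3, 0.5, -0.2]
gripper_width: 0.0942
```

Call:
servo_tool:
  deltas: [0,0,-15,0,0,0,1,0,0,-40,0,0,0,1,-40,0,-50,0,0,0,1,-90,0,-50,0,0,0,1,-130,0,-50,0,0,0,1]

```text
time_s: 5.62
position: [0.6698, 0.1274, 0.3455]
tool_rot: [2.182, 0.085, -2.182]
contact_force: [0.6, -0.0, -0.1]
gripper_width: 0.0937
```

Run:
```python
from h import *
from cell import arm
for n,c in(("scene",(578.3,-80)),("side",(573.6,-83))):
    f=arm.grab_frame(n);print(n);fit(f,c)
    np.savez(f"pics/{n}2.npz",**f)
```

```text
scene
 rail -1 212 y@0,75,150 [-70.9 -69.9 -69. ] slope 0.0128 y pct [-77.3 -64.3]
  nose min x [ 8.2 11.8]
 rail 1 234 y@0,75,150 [65.3 65.5 65.8] slope 0.0038 y pct [58.3 71.4]
  nose min x [ 9.4 11.6]
 back x [159.3 165.8 170.6] 189
 lid x,y -130.0 -3.8 rel deg 1.22
 lid x,y 70.5 -135.1 rel deg 1.06
 lid x,y 70.4 135.7 rel deg 0.3
side
 rail -1 265 y@0,75,150 [-69.8 -69.5 -69.2] slope 0.0034 y pct [-75.1 -63.4]
  nose min x [6.8 8.6]
 rail 1 271 y@0,75,150 [66.  66.1 66.3] slope 0.002 y pct [60.5 72.3]
  nose min x [7.9 9.2]
 back x [157.3 163.9 169. ] 316
 lid x,y -129.4 -3.7 rel deg 0.23
 lid x,y 68.9 135.8 rel deg -0.23
 lid x,y 69.3 -135.1 rel deg -0.38
```

The box is straight and about 1 mm off the line. Next I'll go behind it at height, turn a quarter, and set the fingers to about 70 mm.

Call:
servo_tool:
  deltas: [0,-37,37,0,0,0,1,0,-74,75,0,0,0,1,0,-110,112,0,0,0,1,0,-110,112,-0.17,0,0,0.5,0,-110,112,-0.34,0,0,0.5]

```text
time_s: 6.35
position: [0.5487, 0.2291, 0.3435]
tool_rot: [1.987, 0.428, -1.987]
contact_force: [0.5, -0.7, -0.9]
gripper_width: 0.0771
```

Call:
servo_tool:
  deltas: [0,0,0,-0.17,0,0,0.5,0,0,0,-0.34,0,0,0.5,0,0,0,-0.51,0,0,0.5,0,0,0,-0.68,0,0,0.5,0,0,0,-0.85,0,0,0.5]

```text
time_s: 6.98
position: [0.5493, 0.2283, 0.3432]
tool_rot: [1.425, 1.054, -1.426]
contact_force: [-0.1, 0.1, 0.0]
gripper_width: 0.0704
```

Call:
servo_tool:
  deltas: [0,0,0,-0.17,0,0,0.5,0,0,0,-0.34,0,0,0.5,0,0,0,-0.381,0,0,0.5,0,0,0,-0.381,0,0,0.5]

```text
time_s: 7.48
position: [0.549, 0.2282, 0.3434]
tool_rot: [1.154, 1.244, -1.154]
contact_force: [0.7, 0.1, 0.2]
gripper_width: 0.0706
```

Run:
```python
from h import *
from cell import arm
s=arm.state();M=R.from_rotvec(s["tool_rot"]).as_matrix();print(s["position"],M.round(3).tolist(),s["gripper_width"])
f=arm.grab_frame("wrist");cv2.imwrite("pics/w2.png",f["img"][:,:,::-1])
for b in lids(f):print(b)
W,ok=cloud(f);m=ok&(W[...,2]>.05)&(W[...,2]<.1)&(abs(W[...,0]-.556)<.04)&(abs(W[...,1]-.36)<.04);print("glue",np.median(W[m],0) if m.any() else 0)
```

```text
[0.54895887 0.22824061 0.34340699] [[-0.001, 0.997, 0.075], [0.0, 0.075, -0.997], [-1.0, -0.001, -0.0]] 0.07059801618549978
(554.0067749023438, 161.01724243164062, -85.74857187271118, (102.78287506103516, 77.59634399414062))
(561.705322265625, 64.20466613769531, -85.68069744110107, (102.5494155883789, 45.73138427734375))
glue [0.55648197 0.35648868 0.09161648]
```

View pics/w2.png

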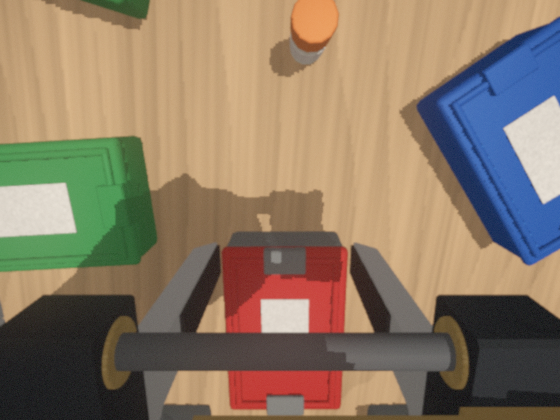

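The wrist view shows the box centred ahead of the fingers, with its rear edge at (285,240) and the glue clear at (315,25). Next I'll descend and push partway.

Call:
servo_tool:
  deltas: [35,0,0,0,0,0,0.5,70,0,0,0,0,0,0.5,105,0,0,0,0,0,0.5,130,0,0,0,0,0,0.5,130,0,0,0,0,0,0.5]

```text
time_s: 8.15
position: [0.5482, 0.2283, 0.2123]
tool_rot: [1.151, 1.246, -1.155]
contact_force: [-0.8, 1.8, 0.1]
gripper_width: 0.0707
```

Call:
servo_tool:
  deltas: [0,0,6,0,0,0,0.5,0,0,12,0,0,0,0.5,0,0,18,0,0,0,0.5,0,0,24,0,0,0,0.5,0,0,30,0,0,0,0.5]

```text
time_s: 8.78
position: [0.5512, 0.1985, 0.2142]
tool_rot: [1.152, 1.245, -1.15]
contact_force: [0.0, 3.4, 3.2]
gripper_width: 0.0706
```

Call:
servo_tool:
  deltas: [0,0,6,0,0,0,0.5,0,0,12,0,0,0,0.5,0,0,18,0,0,0,0.5,0,0,24,0,0,0,0.5,0,0,30,0,0,0,0.5]

```text
time_s: 9.4
position: [0.5534, 0.1681, 0.2137]
tool_rot: [1.152, 1.245, -1.152]
contact_force: [-0.9, 3.3, 3.0]
gripper_width: 0.0712
```

```bash
cat > chk.py <<'E'
from h import *
from cell import arm
import sys
for n,c in(("scene",(578.3,-80)),("side",(573.6,-83))):
    f=arm.grab_frame(n);print(n);fit(f,c);cv2.imwrite(f"pics/{n}_{sys.argv[1]}.png",f["img"][:,:,::-1])
E
python3 chk.py a
```

```text
scene
 rail -1 208 y@0,75,150 [-70.  -70.1 -70.1] slope -0.0005 y pct [-77.4 -64.2]
  nose min x [ 9.  11.9]
 rail 1 233 y@0,75,150 [65.5 65.5 65.4] slope -0.0004 y pct [58.6 71.5]
  nose min x [ 9.7 10.3]
 back x [159.1 165.9 171.1] 200
 lid x,y -87.4 -5.6 rel deg -0.41
 lid x,y 70.4 -136.1 rel deg -0.21
 lid x,y 69.6 135.9 rel deg 0.09
side
 rail -1 271 y@0,75,150 [-69.8 -69.5 -69.2] slope 0.0041 y pct [-75.2 -63.5]
  nose min x [ 8.2 10.5]
 rail 1 275 y@0,75,150 [65.9 66.1 66.3] slope 0.0026 y pct [60.4 72.3]
  nose min x [6.3 8.5]
 back x [156.5 164.1 169.2] 316
 lid x,y -91.4 -5.0 rel deg 0.32
 lid x,y 70.7 136.0 rel deg -0.35
 lid x,y 67.7 -135.2 rel deg -0.07
```

The box reads about 3 mm to the near side of the midline and straight. I'll blend in a small sideways correction while pushing.

Call:
servo_tool:
  deltas: [0,0.6,6,0,0,0,0.5,0,1.2,12,0,0,0,0.5,0,1.8,18,0,0,0,0.5,0,2.4,24,0,0,0,0.5,0,3,30,0,0,0,0.5]

```text
time_s: 10.12
position: [0.5587, 0.1383, 0.2136]
tool_rot: [1.152, 1.245, -1.152]
contact_force: [0.2, 2.0, -1.2]
gripper_width: 0.0708
```

```bash
python3 chk.py b
```

```text
scene
 rail -1 205 y@0,75,150 [-70.4 -70.2 -70. ] slope 0.0026 y pct [-77.4 -64. ]
  nose min x [ 9.4 11.9]
 rail 1 228 y@0,75,150 [65.5 65.2 64.9] slope -0.0039 y pct [58.4 71.2]
  nose min x [ 9.8 11.8]
 back x [159.4 165.8 171.1] 195
 lid x,y -58.5 -1.9 rel deg -0.02
 lid x,y 68.9 -136.5 rel deg -0.51
 lid x,y 70.1 136.0 rel deg -0.22
side
 rail -1 271 y@0,75,150 [-69.6 -69.5 -69.5] slope 0.0003 y pct [-75.1 -63.5]
  nose min x [7.2 8.9]
 rail 1 281 y@0,75,150 [65.6 66.  66.5] slope 0.006 y pct [60.3 72.5]
  nose min x [5.3 8.3]
 back x [156.6 163.7 168.8] 317
 lid x,y -57.6 -1.8 rel deg 0.13
 lid x,y 69.2 135.4 rel deg -0.03
 lid x,y 68.7 -135.4 rel deg -0.23
```

```bash
python3 -c "
import cv2
a=cv2.imread('pics/scene_b.png')[160:340,160:380];b=cv2.imread('pics/side_b.png')[160:340,190:440]
cv2.imwrite('pics/b2.png',cv2.hconcat([cv2.resize(a,(400,327)),cv2.resize(b,(400,327))]))"
```

```text
(no output)
```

View pics/b2.png

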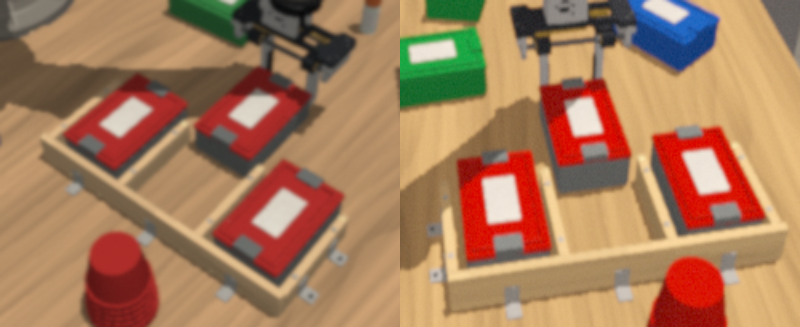

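The crops show the box squarely entering between the noses, at (250,120) in the left crop and (585,130) in the right, with even gaps. The numbers put it about 0.3 mm off the line and 0° turned. Continuing straight.

Call:
servo_tool:
  deltas: [0,0,6,0,0,0,0.5,0,0,12,0,0,0,0.5,0,0,18,0,0,0,0.5,0,0,24,0,0,0,0.5,0,0,30,0,0,0,0.5]

```text
time_s: 10.85
position: [0.5611, 0.1086, 0.2138]
tool_rot: [1.152, 1.245, -1.151]
contact_force: [0.3, 3.2, 2.3]
gripper_width: 0.0704
```

Call:
servo_tool:
  deltas: [0,0,6,0,0,0,0.5,0,0,12,0,0,0,0.5,0,0,18,0,0,0,0.5,0,0,24,0,0,0,0.5,0,0,30,0,0,0,0.5]

```text
time_s: 11.48
position: [0.5634, 0.0787, 0.2137]
tool_rot: [1.152, 1.245, -1.152]
contact_force: [0.7, 3.7, 3.1]
gripper_width: 0.0707
```

```bash
python3 chk.py c | grep -v nose
```

```text
scene
 rail -1 199 y@0,75,150 [-70.4 -70.2 -70.1] slope 0.0021 y pct [-77.4 -64.4]
 rail 1 231 y@0,75,150 [64.9 65.4 65.9] slope 0.0065 y pct [58.5 71.2]
 back x [159.2 165.8 171. ] 187
 lid x,y 70.3 -135.8 rel deg -0.18
 lid x,y 2.3 -2.2 rel deg 0.62
 lid x,y 69.5 135.9 rel deg -0.38
side
 rail -1 272 y@0,75,150 [-69.8 -69.5 -69.2] slope 0.0044 y pct [-75.3 -63.5]
 rail 1 275 y@0,75,150 [65.7 65.9 66.1] slope 0.0029 y pct [60.5 72.4]
 back x [156.2 163.8 169. ] 313
 lid x,y 2.7 -0.5 rel deg 0.05
 lid x,y 69.7 136.3 rel deg -0.24
 lid x,y 69.5 -135.2 rel deg -0.13
```

Call:
servo_tool:
  deltas: [0,0,6,0,0,0,0.5,0,0,12,0,0,0,0.5,0,0,18,0,0,0,0.5,0,0,24,0,0,0,0.5,0,0,30,0,0,0,0.5]

```text
time_s: 12.2
position: [0.5657, 0.0486, 0.2136]
tool_rot: [1.152, 1.245, -1.152]
contact_force: [-0.9, 2.4, -1.5]
gripper_width: 0.0704
```

Call:
servo_tool:
  deltas: [0,0,6,0,0,0,0.5,0,0,12,0,0,0,0.5,0,0,18,0,0,0,0.5,0,0,24,0,0,0,0.5,0,0,30,0,0,0,0.5]

```text
time_s: 12.82
position: [0.5681, 0.0188, 0.2137]
tool_rot: [1.152, 1.245, -1.152]
contact_force: [-0.1, 0.7, -1.0]
gripper_width: 0.0707
```

Call:
servo_tool:
  deltas: [0,0,2,0,0,0,0.5,0,0,4,0,0,0,0.5,0,0,6,0,0,0,0.5,0,0,8,0,0,0,0.5]

```text
time_s: 13.32
position: [0.5686, 0.0112, 0.2137]
tool_rot: [1.151, 1.245, -1.151]
contact_force: [-0.3, 2.1, -1.2]
gripper_width: 0.0703
```

```bash
python3 chk.py d | grep -v nose
```

```text
scene
 rail -1 202 y@0,75,150 [-70.4 -70.  -69.7] slope 0.0049 y pct [-77.4 -64.3]
 rail 1 230 y@0,75,150 [64.9 65.4 66. ] slope 0.0068 y pct [58.2 71.1]
 back x [123.6 163.  170.9] 278
 lid x,y 69.7 -135.7 rel deg -0.61
 lid x,y 69.6 -1.3 rel deg 0.38
 lid x,y 69.2 135.6 rel deg -0.21
side
 rail -1 273 y@0,75,150 [-69.7 -69.6 -69.4] slope 0.0018 y pct [-75.3 -63.4]
 rail 1 279 y@0,75,150 [65.4 66.  66.5] slope 0.0072 y pct [60.2 72.4]
 back x [137.6 160.9 168.8] 476
 lid x,y 69.9 135.6 rel deg -0.05
 lid x,y 67.7 -0.0 rel deg 0.19
 lid x,y 69.7 -134.7 rel deg -0.43
```

About 8–10 mm short. I'll creep forward until the stop is felt.

Call:
servo_tool:
  deltas: [0,0,1.5,0,0,0,0.5,0,0,3,0,0,0,0.5,0,0,4.5,0,0,0,0.5,0,0,6,0,0,0,0.5]

```text
time_s: 13.92
position: [0.5691, 0.0052, 0.2137]
tool_rot: [1.152, 1.245, -1.151]
contact_force: [-0.8, 2.5, 0.0]
gripper_width: 0.071
```

Call:
servo_tool:
  deltas: [0,0,1,0,0,0,0.5,0,0,2,0,0,0,0.5]

```text
time_s: 14.18
position: [0.5693, 0.0032, 0.2137]
tool_rot: [1.152, 1.245, -1.151]
contact_force: [-0.3, 1.6, 0.5]
gripper_width: 0.0706
```

Call:
servo_tool:
  deltas: [0,0,0.5,0,0,0,0.5,0,0,1,0,0,0,0.5]

```text
time_s: 14.42
position: [0.5694, 0.0023, 0.2138]
tool_rot: [1.152, 1.245, -1.151]
contact_force: [0.3, 3.8, 0.9]
gripper_width: 0.0704
```

Call:
servo_tool:
  deltas: [0,0,0.5,0,0,0,0.5,0,0,1,0,0,0,0.5]

```text
time_s: 14.68
position: [0.5694, 0.0013, 0.2137]
tool_rot: [1.152, 1.245, -1.152]
contact_force: [-0.8, 2.7, 1.8]
gripper_width: 0.0701
```

Call:
servo_tool:
  deltas: [0,0,0.5,0,0,0,0.5,0,0,1,0,0,0,0.5]

```text
time_s: 14.92
position: [0.5694, 0.001, 0.2138]
tool_rot: [1.152, 1.246, -1.151]
contact_force: [-1.1, 8.7, 1.1]
gripper_width: 0.0704
```

```bash
python3 chk.py e | grep -v nose
```

```text
scene
 rail -1 212 y@0,75,150 [-70.4 -70.  -69.6] slope 0.0056 y pct [-77.4 -64.1]
 rail 1 229 y@0,75,150 [65.2 65.4 65.6] slope 0.0026 y pct [58.6 71.2]
 back x [125.2 162.  170.9] 301
 lid x,y 70.5 -135.3 rel deg -0.0
 lid x,y 79.2 -1.3 rel deg -0.77
 lid x,y 69.5 136.1 rel deg -0.5
side
 rail -1 275 y@0,75,150 [-69.8 -69.5 -69.2] slope 0.0037 y pct [-75.2 -63.6]
 rail 1 278 y@0,75,150 [65.4 66.  66.7] slope 0.0089 y pct [60.3 72.5]
 back x [128.4 160.8 168.6] 451
 lid x,y 68.8 135.7 rel deg 0.01
 lid x,y 77.6 -0.0 rel deg 0.57
 lid x,y 69.5 -134.2 rel deg -0.84
```

The force rose to 8.7 N and the lid is at the home position, so it is against the stop. Backing off straight, then up.

Call:
servo_tool:
  deltas: [0,0,-10,0,0,0,0.5,0,0,-30,0,0,0,0.5,0,0,-60,0,0,0,0.5,-50,0,-80,0,0,0,0.5,-100,0,-80,0,0,0,0.5]

```text
time_s: 15.65
position: [0.5625, 0.0833, 0.3148]
tool_rot: [1.149, 1.248, -1.149]
contact_force: [0.7, -0.2, 1.2]
gripper_width: 0.0706
```

Call:
servo_tool:
  deltas: [-40,0,0,0,0,0,0.5,-40,0,0,0,0,0,0.5]

```text
time_s: 15.9
position: [0.5636, 0.0816, 0.3567]
tool_rot: [1.153, 1.242, -1.148]
contact_force: [-0.4, -0.1, -0.8]
gripper_width: 0.0704
```

```bash
python3 chk.py f | grep -v nose; python3 -c "
from cell import arm;print(arm.state()['contact_force'])
import cv2
a=cv2.imread('pics/scene_f.png');b=cv2.imread('pics/side_f.png')
cv2.imwrite('pics/f2.png',cv2.hconcat([cv2.resize(a[130:350,160:400],(400,367)),cv2.resize(b[120:380,190:450],(400,367))]))"
```

```text
scene
 rail -1 203 y@0,75,150 [-70.6 -70.2 -69.9] slope 0.0046 y pct [-77.2 -64.4]
 rail 1 237 y@0,75,150 [65.3 65.5 65.8] slope 0.0033 y pct [58.6 71.6]
 back x [125.5 162.7 171. ] 273
 lid x,y 70.0 -136.4 rel deg -0.11
 lid x,y 78.8 -0.5 rel deg 0.46
 lid x,y 69.6 135.7 rel deg -0.03
side
 rail -1 270 y@0,75,150 [-69.7 -69.5 -69.4] slope 0.002 y pct [-75.3 -63.3]
 rail 1 270 y@0,75,150 [65.9 66.1 66.3] slope 0.0027 y pct [60.5 72.6]
 back x [127.3 160.3 168.9] 460
 lid x,y 70.0 135.6 rel deg 0.05
 lid x,y 77.1 -0.2 rel deg 0.44
 lid x,y 68.3 -135.1 rel deg -0.4
[-0.25354408 -0.25906001 -1.0909637 ]
```

View pics/f2.png

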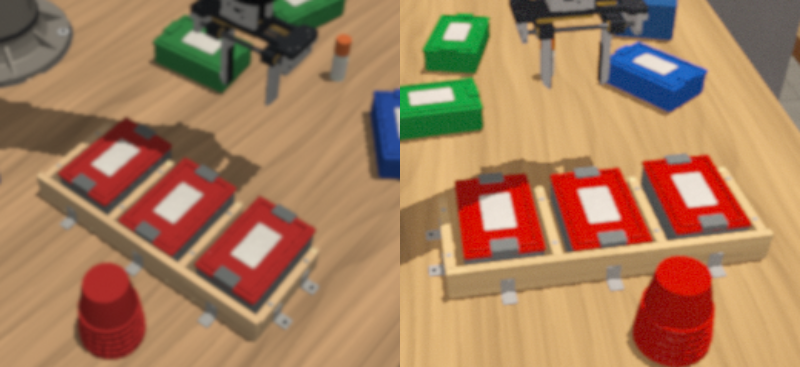

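The final crops show the box home in the middle bay at (178,205) left and (600,210) right. The parked boxes, cups and glue are still standing and the hand is clear. Handing in.

```bash
python3 -c "
from cell import arm;print(arm.close_job())"
```

```text
the job is handed in; nothing more can be done
None
```

The box is home in the middle bay against the back stop, and I handed the job in at about 16 s; no verdict is reported back.

**What I did:** I pushed the box sideways onto the bay line with the two fingers spread along its side, which also straightened it. I then pushed it in from behind with the fingers about 70 mm apart. On the way I corrected a drift of about 3 mm. I crept forward until the force rose to 8.7 N, then backed straight out and lifted the hand clear.

**Last checks:**
- **Box:** it sits about 1.7 mm off the bay's centre line and within about 0.5° of straight. The lid position matches the home position to about 1 mm.
- **Surroundings:** the parked boxes read within about 1.5 mm of their first readings, which is camera noise. In the last picture the cups and glue stick looked unmoved, but I didn't measure them again.
- **Hand:** it touches nothing.

**Disagreements:**
- **Between cameras:** the scene and side cameras differ by up to about 5 mm in absolute position, so I measured everything relative to the rails within each camera.
- **Rails:** I have no direct reading of rail contact. I saw no force spike or sideways jump during the push.

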